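# Slide a finished jigsaw strip out of the puzzle board and onto the gluing stand

### The arm

A 7-joint arm with a two-finger parallel gripper is mounted at the origin on the work surface. World frame = base frame: x ahead of the robot, y to its left, z up, the work surface at z = 0. Lengths are in mm, angles in rad, forces in N, time in s.
With the tool pointing down it reaches from about 400 to 875 mm from the base axis. Payload 4.4 kg.
Tool frame: the origin (TCP) lies midway between the tips of the shut fingers; the grasp point (between the pads) lies ctrl.grip_depth behind it (ctrl.grip_depth is the distance from the TCP to the grasp point, in mm); z points along the fingers, y is the line along which they close (so a half turn about z gives the same grasp; the last joint's range is limited). The gripper opens to 85 mm and grips with 20 to 120 N. Pads are 22 mm wide; open, the fingers measure 114 mm over their backs; the gripper's body (76 mm by 85 mm) begins 54 mm behind the grasp point. The pads swing forward as they close: fully open they stand 13 mm farther back than shut.
Start: joints at [-1.268, 0.628, 0.038, 1.517, -0.027, 0.996, -0.02], TCP at [234.3, 606.318, 231.313] pointing down, gripper open.
Joint ranges: [-3.06, 3.06], [-0.37, 2.12], [-1.25, 1.32], [0.18, 2.47], [-1.1, 4.24], [0.23, 1.98], [-2.94, 2.94]. Speed limits (rad/s): [2.57, 2.57, 3.14, 3.14, 3.14, 3.14, 3.14].

### API

Orientations are given as [roll, pitch, yaw] about the fixed x, y, z axes, in that order (R = Rz(yaw) Ry(pitch) Rx(roll)).
In Python, from cell import ctrl gives the robot as it stands.
- The arm moves only by the tool carry_out, never from a script. Its argument "deltas" is one flat list of numbers, 7 for each row, row after row: the turn, a rotation vector about the tool's x, y, z in degrees, then the shift along the tool's x, y, z in m, then the closure, from -1 (fully open) to 1 (shut). In form: [wx, wy, wz, dx, dy, dz, claw, wx, wy, wz, dx, dy, dz, claw, ...]. A call has 1 to 12 rows; each row shifts and turns the commanded pose from where the row before left it, along the tool's axes as they then stand; what a row does not reach is not made up. A row lasts 1/8 s, in which the tool goes at most 62.5 mm and 10.7 degrees, less where a joint would pass 70% of its speed; a pose out of reach is approached as far as the arm can. A call with a gripper value outside its range is refused whole. The fingers move at their own pace and stop on an object; the grip force is fixed at half the most. Time passes only in rows, so rows that do not move let the fingers close. It gives the time, the measured TCP pose, the force, the opening and the grip force at its end, in the units of the state.
- ctrl.read_state(): the state, without advancing time (a new reading comes with each control period).
- ctrl.get_image(name): name is "scene" or "side" or "wrist"; returns the picture (400x640x3 uint8, red, green, blue); there is no depth.
- ctrl.calibration(name): a dict with "mtx" (3x3 intrinsics, pixels), "R" (3x3) and "t" (3): a world point X has camera coordinates R X + t. Camera axes: x right, y down, z forward; pixel columns grow to the right and rows downward; lengths in mm; the calibration is good to about 2 mm. A picture is of the moment at which its call begins: read the wrist's pose just before it. calibration takes no time and is no camera call; for the wrist camera it gives the pose at the moment of the call.
- ctrl.finish_job(): hands the job in; it is judged then, once.
The state is a dict: "clock": time; "qpos": joint angles; "qd": joint speeds; "tau": joint torques, N m; "eef_pos": TCP position; "tool_rot": TCP orientation; "force": force on the tool from outside, world axes, zero at the start; "torque": the same for the moment, N m; "width": finger opening in mm; "gripper_force": force on a finger pad.
Only numpy, scipy, OpenCV 4.12 (cv2) and the standard library are available. Lean on these libraries where they do the work, as an engineer would, in place of code of your own. Each camera call takes 0.05 s, during which the arm holds its last target. There are 200 camera calls.

### The job

The finished jigsaw strip lies sunk flush in the bay of the grey puzzle board: press lightly on its top and slide it out over the board's open edge until its end overhangs enough to pinch, while the rest still lies flat in the bay. Then pick it up by that end without dropping it or tipping it up, lay it flat, picture up, lengthwise and centred on the narrow rest of the wooden gluing stand, and push it fully home against the stand's end stop. The glue is fresh, so never press or push it against the board or the stand with more than about 25 N; leave the mug, sorting tray and glue jar alone, let go and move clear.

Things in the scene. Friction and masses are not known exactly. Their poses are not given: they have to be found in the camera images.
- board: Grey felt-covered puzzle board, fixed block 300 (x) x 280 (y) x 50 mm high; origin: centre of its underside. A straight bay 68 mm wide (x), 8 mm deep, floor 42 mm above the table, runs along its y axis at x = 0 from the -y edge (y = -140 mm, open) 152 mm inward (closed end). Turned by up to 0.3 rad; -y faces the stand's side of the table.
- bay_mouth (a point): Middle of the bay's open mouth: on the bay floor, at the board's -y edge (board frame 0, -140, 42 mm); axes as the board's, so -y points out of the bay, away from the board. The floor under the strip is hard: a press builds up within a fraction of a millimetre, so feel down slowly (about 6 mm/s).
- strip: Finished jigsaw strip: rigid slab, picture on top, 64 (x) x 140 (y) x 8 mm, 80 to 150 g; origin: centre of its underside. At first flat in the bay, top flush with the board, y axis along the bay, 2 mm play each side, -y end 1 to 9 mm inside the edge. Friction on board and stand about 0.3, far more under the fingertips: closed tips pressing 4 to 10 N drag it. Tips off beyond 70 mm overhang.
- strip_front (a point): Middle of the strip's -y end face (the end at the bay mouth), at half thickness, 70 mm from its origin; axes as the strip's.
- stand: Wooden gluing stand, fixed: base plate 100 (x) x 200 (y) x 8 mm; on it a rest 46 (x) x 140 (y) mm, its flat top 40 mm above the table (narrower than the strip, so fingers pass down either side); at the rest's -y end an end stop 30 mm wide (x), 14 mm thick, rising 18 mm above the rest's top. Origin: centre of its underside. Turned by up to 0.35 rad.
- rest_centre (a point): Centre of the rest's top face (stand frame 0, 0, 40 mm); axes as the stand's. The strip, centred and fully home, has its origin here.
- stop_face (a point): Middle of the stop's face that the strip is pushed against (stand frame 0, -70, 49 mm); axes as the stand's: the strip is pushed in the stand's -y direction to meet it.
- mug: White ceramic mug, 80 mm across, 90 mm high, origin: centre of its underside. Bystander.
- sorting_tray: Low grey sorting tray of puzzle pieces, 90 (x) x 120 (y) x 22 mm, origin: centre of its underside. Bystander.
- glue_jar: White jar, 56 mm across, 75 mm high, origin: centre of its underside. Bystander.
Things that resemble listed ones, but are neither listed nor needed, are in the scene too. There is more than one size of the strip; the one meant has the size given above.

How it is judged (in metres and radians):
On the way, in this order (a step that is already met when the one before it is completed fails the run):
1. the strip, flat and resting in the bay, overhangs the board's open edge by 18 to 68 mm (y of strip_front in the frame of bay_mouth between -0.068 and -0.018 m and z of strip in the frame of bay_mouth below 0.003 m and angle between strip's own z axis and vertical below 0.05 rad), for 0.2 s.
2. the strip is held in the fingers, lifted clear of the board (z of strip in the frame of bay_mouth above 0.025 m and contact force between the fingers and strip above 1 N and contact force between strip and board below 0.1 N), for 0.2 s.
At the end, for the whole second after the job is handed in: The strip lies flat and at rest on the stand's rest, picture up, home against the stop (gap under 3 mm), centred across the rest within 10 mm, lengthwise within 0.1 rad, released (y of strip in the frame of rest_centre between -0.004 and 0.003 m and x of strip in the frame of rest_centre between -0.01 and 0.01 m and z of strip in the frame of rest_centre between -0.003 and 0.004 m and angle between strip's own z axis and vertical below 0.05 rad and angle between the y axis of strip and the y axis of stand, either way round below 0.1 rad and linear speed of strip below 0.01 m/s and contact force between the fingers and strip below 0.1 N); the robot touches nothing.
It fails at once if the strip is pressed or pushed against the board with more than 25 N (contact force between strip and board above 25 N).
It fails at once if the strip is pressed or pushed against the stand with more than 25 N (contact force between strip and stand above 25 N).
It fails at once if the strip falls off the board or the stand (height (world z) of strip below 0.03 m).
It fails at once if the strip is tipped up by more than 0.9 rad (angle between strip's own z axis and vertical above 0.9 rad).
It fails at once if a bystander (mug, sorting tray, glue jar) is moved by more than 20 mm (distance of any of mug, sorting_tray, glue_jar from where it was at the start of the episode above 0.02 m).
It also fails if it takes over 66 s, if anything falls off the work surface, if the arm or the gripper's body presses on something with over 40 N, if the wrist force passes 120 N, or if a joint passes its speed limit or range.

## Working session

There is one attempt and no reset: what is moved stays moved. The work goes in short steps, Python scripts to look and compute and a tool call to move; the robot and the scene stay as the last step left them, time stands still between calls to the robot, and variables do not carry over. Pictures are saved under pics/ and viewed, at most 10 in all, crops included, and the job is handed in when it is done.

Besides the shell and the picture viewer there is one more tool, called after ">>>" by a JSON object that holds its "api" and its "payload". carry_out: Moves the arm, as the interface text tells. Its arguments: {"type":"object","properties":{"deltas":{"type":"array"}},"required":["deltas"]}

```bash
mkdir -p pics; ls
python3 - <<'E'
from cell import ctrl
import cv2,numpy as np
s=ctrl.read_state();print(s, ctrl.grip_depth)
for n in("scene","side","wrist"):
    c=ctrl.calibration(n);np.savez(f"pics/{n}0.npz",**{k:np.array(c[k]) for k in("mtx","R","t")})
    im=ctrl.get_image(n);cv2.imwrite(f"pics/{n}0.png",im[:,:,::-1])
    print(n,np.round(-np.array(c["R"]).T@np.array(c["t"])))
a=cv2.imread("pics/scene0.png");b=cv2.imread("pics/side0.png")
E
```

```text
pics
{'clock': 0.0, 'qpos': array([-1.26777318,  0.62931542,  0.03847482,  1.51840133, -0.02704686,
        0.99632707, -0.01996183]), 'qd': array([ 0.00046035, -0.00027312, -0.00065125,  0.00016551, -0.00036377,
        0.00289246,  0.00050107]), 'tau': array([-1.85724830e-04, -5.63402832e+01,  1.22647393e+00, -1.93445492e+01,
        1.10420154e-02,  1.04144248e-02,  1.76173580e-05]), 'eef_pos': array([234.08110933, 605.69023142, 230.39894426]), 'tool_rot': array([-3.13966011e+00,  4.81430860e-06,  2.77275484e+00]), 'force': array([-0.45438664,  0.08520986, -0.25592935]), 'torque': array([ 0.01011239, -0.07547749, -0.03133889]), 'gripper_force': 0.0, 'width': 85.41697672299235} 18.700000000000003
scene [1545.  106.  815.]
side [ 457. -699.  715.]
wrist [172. 632. 374.]
```

View pics/scene0.png

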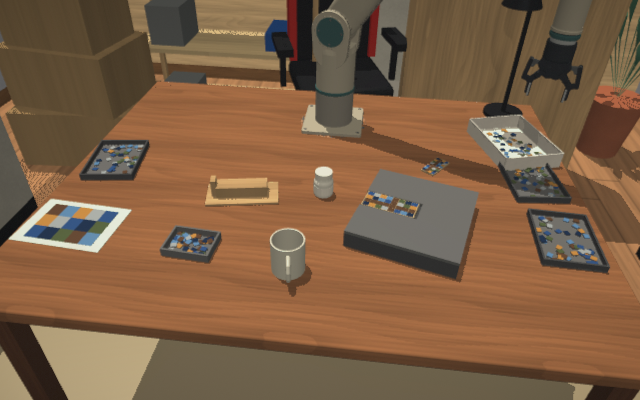

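View pics/side0.png

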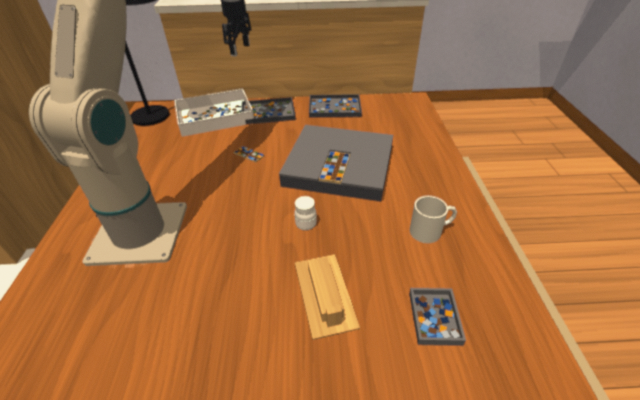

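The scene view shows the board with the strip at (390,205) and the stand at (240,190). The side view shows the strip at (336,165), the stand at (325,295), the jar at (305,212) and the mug at (428,220). First I'll get a coarse measurement from colour masks.

```bash
cat > h.py <<'E'
import cv2,numpy as np
def load(n):
    c=np.load(f"pics/{n}.npz");return cv2.imread(f"pics/{n}.png"),c
def ray(c,uv,z):
    uv=np.atleast_2d(np.array(uv,float));R,t=c["R"],c["t"]
    o=-R.T@t;d=(R.T@np.linalg.inv(c["mtx"])@np.c_[uv,np.ones(len(uv))].T).T
    return o+d*((z-o[2])/d[:,2])[:,None]
def proj(c,X):
    p=(c["mtx"]@(c["R"]@np.atleast_2d(X).T+np.array(c["t"]).reshape(3,1))).T;return p[:,:2]/p[:,2:]
def snap(n,name):
    from cell import ctrl
    c=ctrl.calibration(n);im=ctrl.get_image(n)
    np.savez(f"pics/{name}.npz",**{k:np.array(c[k]) for k in("mtx","R","t")});cv2.imwrite(f"pics/{name}.png",im[:,:,::-1])
E
python3 - <<'E'
from h import *
def top(im,c,roi):
    x0,y0,x1,y1=roi;hsv=cv2.cvtColor(im,cv2.COLOR_BGR2HSV)
    m=((hsv[...,1]<60)&(hsv[...,2]>60)&(hsv[...,2]<125)).astype(np.uint8);k=np.zeros_like(m);k[y0:y1,x0:x1]=1;m&=k
    m=cv2.morphologyEx(m,cv2.MORPH_CLOSE,np.ones((3,3)))
    q=max(cv2.findContours(m,0,2)[0],key=cv2.contourArea)
    h=cv2.convexHull(q);a=cv2.approxPolyDP(h,5,True)[:,0];print(cv2.contourArea(q),a.tolist());print(np.round(ray(c,a,50)))
im,c=load("scene0");top(im,c,(335,165,490,275))
im2,c2=load("side0");top(im2,c2,(270,120,400,200))
# rough ray points: stand base & bystanders
print("stand base scene",np.round(ray(c,[[206,192],[278,189],[279,203],[206,205]],8)))
print("stand base side",np.round(ray(c2,[[295,262],[333,255],[357,325],[313,335]],8)))
print("jar",ray(c2,[[305,227]],0),"mug",ray(c2,[[428,240]],0), ray(c,[[323,194]],0),ray(c,[[288,275]],0))
E
```

```text
7139.0 [[380, 169], [477, 192], [459, 264], [344, 233]]
[[365. 168.  50.]
 [442. 432.  50.]
 [732. 348.  50.]
 [660.  84.  50.]]
152.0 [[390, 142], [382, 189], [341, 184]]
[[715. 311.  50.]
 [651.  81.  50.]
 [540. 109.  50.]]
stand base scene [[ 487. -316.    8.]
 [ 445. -118.    8.]
 [ 510. -103.    8.]
 [ 545. -298.    8.]]
stand base side [[ 411. -126.    8.]
 [ 503. -109.    8.]
 [ 539. -298.    8.]
 [ 448. -315.    8.]]
jar [[436.05804485  -2.80464526   0.        ]] mug [[748.08540972 -67.9680318    0.        ]] [[ 4.40984209e+02  1.13244113e+01 -1.13686838e-13]] [[766.93275941 -36.44705276   0.        ]]
```

The board centre is near (550,258) with yaw about -0.28. The stand centre is near (475,-212) with yaw about 0.19. I'll move over the strip with the fingers shut.

>>> {"api": "carry_out", "payload": {"deltas": [0, 0, 0, -0.043, -0.038, 0, 1, 0, 0, 0, -0.043, -0.038, 0, 1, 0, 0, 0, -0.043, -0.038, 0, 1, 0, 0, 0, -0.043, -0.038, 0, 1, 0, 0, 0, -0.043, -0.038, 0, 1, 0, 0, 0, -0.043, -0.038, 0, 1, 0, 0, 0, -0.043, -0.038, 0, 1, 0, 0, 0, -0.043, -0.038, 0, 1, 0, 0, 0, -0.043, -0.038, 0, 1, 0, 0, 0, -0.043, -0.038, 0, 1]}}

```text
clock: 1.4
eef_pos: [499.0, 95.2, 231.3]
tool_rot: [3.141, -0.0, 2.773]
force: [1.5, 0.7, 0.1]
width: -0.0
gripper_force: 0.0
```

>>> {"api": "carry_out", "payload": {"deltas": [0, 0, 10.6, 0, 0, 0, 1, 0, 0, 10.6, 0, 0, 0, 1, 0, 0, 10.6, 0, 0, 0, 1, 0, 0, 10.6, 0, 0, 0, 1, 0, 0, 10.6, 0, 0, 0, 1, 0, 0, 10.6, 0, 0, 0, 1, 0, 0, 10.6, 0, 0, 0, 1, 0, 0, 10.6, 0, 0, 0, 1, 0, 0, 0, 0, 0, 0, 1]}}

```text
clock: 2.52
eef_pos: [498.2, 97.0, 231.0]
tool_rot: [-3.141, 0.001, 1.295]
force: [-0.7, 0.1, 1.4]
width: -0.0
gripper_force: 0.0
```

Run:
```python
from h import *
from cell import ctrl
snap("wrist","w1");s=ctrl.read_state();print(s["eef_pos"],s["tool_rot"],s["qpos"],s["force"],s["width"])
```

```text
[498.22209083  97.00448754 231.13729597] [-3.14131330e+00  4.39578739e-04  1.29658430e+00] [-0.5867695   0.46475315  0.48955436  1.91802175 -0.28961151  0.82864344
 -0.21763335] [-0.53332682  0.04010849 -0.08022093] 0.3521324900857617
```

View pics/w1.png

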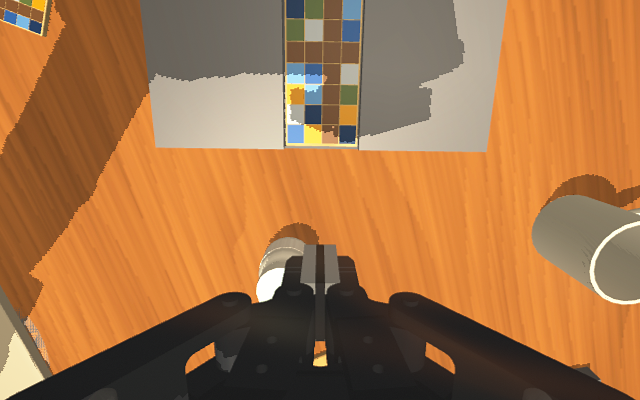

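The wrist view shows the board's open edge running from (156,147) to (487,152). The strip's end face corners are at (286,145) and (358,147), and the jar is at (285,265).

Run:
```python
from h import *
im,c=load("w1");im2,c2=load("scene0")
e=ray(c,[[156,147.5],[487,152]],50);print(e.round(1),np.linalg.norm(e[1]-e[0]))
s=ray(c,[[284.5,145],[286,145],[358.5,147],[361,147]],50);print(s.round(1),np.linalg.norm(s[2]-s[1]))
up=ray(c,[[283,20],[288,20],[360,20],[363,20]],50);print(up.round(1))
d=up-s;print("yaw of y axis",np.arctan2(-d[:,0],d[:,1]), "edge yaw",np.arctan2(e[1,1]-e[0,1],e[1,0]-e[0,0]))
# edges subpixel: gray profile
g=im.astype(int)
print(im[20,275:292].tolist());print(im[20,354:368].tolist());print(im[138:154,300].tolist())
```

```text
[[363.1 167.4  50. ]
 [651.6  81.8  50. ]] 300.9124654780122
[[476.1 137.9  50. ]
 [477.4 137.5  50. ]
 [540.2 117.9  50. ]
 [542.4 117.3  50. ]] 65.74670746481063
[[505.5 236.5  50. ]
 [509.5 235.4  50. ]
 [566.9 219.1  50. ]
 [569.3 218.5  50. ]]
yaw of y axis [-0.2893751  -0.31643467 -0.25806177 -0.26015268] edge yaw -0.2885496804658979
[[102, 112, 118], [102, 112, 118], [103, 112, 118], [102, 112, 118], [102, 112, 119], [104, 113, 119], [107, 116, 122], [71, 76, 78], [74, 77, 80], [86, 115, 135], [93, 156, 196], [76, 126, 138], [65, 107, 100], [65, 106, 97], [65, 106, 98], [65, 107, 98], [65, 107, 98]]
[[129, 119, 112], [129, 119, 111], [129, 120, 111], [130, 120, 111], [128, 118, 110], [129, 116, 105], [114, 146, 166], [98, 169, 210], [87, 109, 125], [57, 59, 61], [90, 99, 105], [110, 120, 128], [111, 122, 129], [110, 121, 129]]
[[232, 179, 129], [233, 178, 129], [233, 178, 130], [234, 177, 128], [239, 174, 119], [162, 243, 255], [150, 245, 255], [152, 235, 255], [150, 173, 191], [153, 166, 171], [113, 152, 199], [62, 132, 223], [56, 131, 224], [58, 130, 223], [59, 130, 222], [57, 129, 222]]
```

Mouth is at about (508,125) with yaw -0.285, and the strip end is about 2.5 mm inside. Next I'll move above a press point 95 mm inward and go down to just over the strip.

>>> {"api": "carry_out", "payload": {"deltas": [0, 0, 0, 0.042, 0.001, 0.03, 1, 0, 0, 0, 0.042, 0.001, 0.04, 1, 0, 0, 0.6, 0.041, 0.001, 0.04, 1, 0, 0, 0, 0, 0, 0.04, 1, 0, 0, 0, 0, 0, 0.015, 1, 0, 0, 0, 0, 0, 0.005, 1, 0, 0, 0, 0, 0, 0, 1, 0, 0, 0, 0, 0, 0, 1]}}

```text
clock: 3.58
eef_pos: [536.6, 216.2, 62.8]
tool_rot: [3.14, -0.002, 1.282]
force: [-0.6, -0.1, 0.5]
width: 0.0
gripper_force: 0.0
```

Run:
```python
from cell import ctrl
s=ctrl.read_state();print(s["eef_pos"],s["tool_rot"],s["force"],s["width"])
```

```text
[536.59496437 216.17431287  62.75654605] [ 3.13972545e+00 -1.64314485e-03  1.28188229e+00] [-0.63384634 -0.05403025  0.48388694] 0.03622081443230407
```

>>> {"api": "carry_out", "payload": {"deltas": [0, 0, 0, 0, 0, 0.001, 1, 0, 0, 0, 0, 0, 0.001, 1, 0, 0, 0, 0, 0, 0.001, 1, 0, 0, 0, 0, 0, 0.001, 1, 0, 0, 0, 0, 0, 0.001, 1, 0, 0, 0, 0, 0, 0.001, 1, 0, 0, 0, 0, 0, 0.001, 1, 0, 0, 0, 0, 0, 0.001, 1, 0, 0, 0, 0, 0, 0, 1]}}

```text
clock: 4.7
eef_pos: [535.5, 216.2, 53.2]
tool_rot: [-3.141, 0.0, 1.282]
force: [-0.2, -0.1, -0.9]
width: -0.2
gripper_force: 0.0
```

>>> {"api": "carry_out", "payload": {"deltas": [0, 0, 0, 0, 0, 0.0007, 1, 0, 0, 0, 0, 0, 0.0007, 1]}}

```text
clock: 4.95
eef_pos: [535.6, 216.2, 51.9]
tool_rot: [3.142, -0.0, 1.282]
force: [-0.5, -0.1, 0.2]
width: 0.2
gripper_force: 0.0
```

>>> {"api": "carry_out", "payload": {"deltas": [0, 0, 0, 0, 0, 0.0007, 1]}}

```text
clock: 5.08
eef_pos: [535.6, 216.2, 51.2]
tool_rot: [-3.142, -0.0, 1.282]
force: [-0.1, 0.9, 0.5]
width: -0.1
gripper_force: 0.0
```

>>> {"api": "carry_out", "payload": {"deltas": [0, 0, 0, 0, 0, 0.0006, 1]}}

```text
clock: 5.2
eef_pos: [535.5, 216.2, 50.5]
tool_rot: [-3.141, 0.0, 1.282]
force: [0.1, 0.2, -0.0]
width: -0.1
gripper_force: 0.0
```

>>> {"api": "carry_out", "payload": {"deltas": [0, 0, 0, 0, 0, 0.0004, 1]}}

```text
clock: 5.32
eef_pos: [535.6, 216.3, 50.1]
tool_rot: [-3.142, -0.0, 1.282]
force: [-1.3, -0.1, 0.9]
width: 0.0
gripper_force: 0.8
```

>>> {"api": "carry_out", "payload": {"deltas": [0, 0, 0, 0, 0, 0.0003, 1]}}

```text
clock: 5.45
eef_pos: [535.6, 216.2, 50.1]
tool_rot: [-3.141, -0.0, 1.282]
force: [-2.0, -0.3, 4.6]
width: -0.2
gripper_force: 2.3
```

>>> {"api": "carry_out", "payload": {"deltas": [0, 0, 0, 0, 0, 0.0001, 1, 0, 0, 0, 0, 0, 0, 1]}}

```text
clock: 5.7
eef_pos: [535.6, 216.3, 50.1]
tool_rot: [-3.142, -0.0, 1.282]
force: [-0.5, -0.8, 6.0]
width: 0.2
gripper_force: 2.7
```

>>> {"api": "carry_out", "payload": {"deltas": [0, 0, 0, -0.003, 0, 0, 1, 0, 0, 0, -0.004, 0, 0, 1]}}

```text
clock: 5.95
eef_pos: [534.3, 210.1, 50.1]
tool_rot: [3.14, -0.001, 1.283]
force: [-0.2, 2.4, 4.6]
width: 0.2
gripper_force: 2.3
```

>>> {"api": "carry_out", "payload": {"deltas": [0, 0, 0, -0.004, 0, 0.0001, 1, 0, 0, 0, -0.004, 0, 0, 1, 0, 0, 0, -0.004, 0, 0, 1, 0, 0, 0, -0.004, 0, 0, 1]}}

```text
clock: 6.45
eef_pos: [529.7, 194.4, 50.1]
tool_rot: [3.14, -0.001, 1.282]
force: [1.1, 2.2, 5.1]
width: 0.6
gripper_force: 2.7
```

>>> {"api": "carry_out", "payload": {"deltas": [0, 0, 0, -0.004, 0, 0, 1, 0, 0, 0, -0.004, 0, 0, 1, 0, 0, 0, -0.004, 0, 0, 1, 0, 0, 0, -0.004, 0, 0, 1]}}

```text
clock: 6.95
eef_pos: [525.2, 179.0, 50.1]
tool_rot: [3.14, -0.001, 1.282]
force: [0.5, 1.7, 4.4]
width: -0.3
gripper_force: 2.7
```

>>> {"api": "carry_out", "payload": {"deltas": [0, 0, 0, -0.004, 0, 0, 1, 0, 0, 0, -0.004, 0, 0, 1, 0, 0, 0, -0.004, 0, 0, 1, 0, 0, 0, -0.004, 0, 0, 1, 0, 0, 0, 0, 0, 0, 1]}}

```text
clock: 7.58
eef_pos: [520.4, 163.0, 50.1]
tool_rot: [3.141, -0.0, 1.282]
force: [1.1, -0.2, 6.9]
width: 0.3
gripper_force: 3.2
```

Run:
```python
from h import *
from cell import ctrl
snap("wrist","w2");snap("side","s2");s=ctrl.read_state();print(s["eef_pos"],s["tool_rot"],s["force"],s["width"])
```

```text
[520.40462001 162.93875904  50.11676422] [ 3.14057980e+00 -2.27509157e-04  1.28167034e+00] [-0.620262    0.16846136  7.19220093] -0.023307861697216947
```

View pics/s2.png

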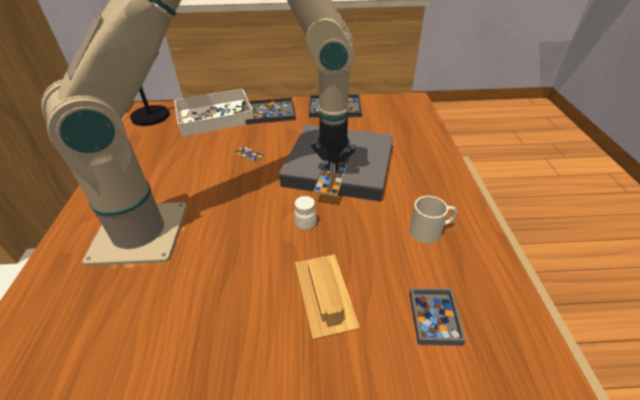

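The side view shows the strip now overhanging the board edge, with its end near (327,195) and still flat. I'll lift and back off for a close look.

>>> {"api": "carry_out", "payload": {"deltas": [0, 0, 0, 0, 0, -0.005, 1, 0, 0, 0, 0, 0, -0.03, 1, 0, 0, 0, 0, 0, -0.045, 1, 0, 0, 0, -0.035, 0, -0.045, 1, 0, 0, 0, -0.045, 0, -0.045, 1, 0, 0, 0, 0, 0, 0, 1, 0, 0, 0, 0, 0, 0, 1]}}

```text
clock: 8.55
eef_pos: [496.9, 87.9, 218.6]
tool_rot: [-3.141, -0.0, 1.282]
force: [0.5, -0.0, -1.3]
width: -0.3
gripper_force: 0.0
```

Run:
```python
from h import *
from cell import ctrl
snap("wrist","w3");s=ctrl.read_state();print(s["eef_pos"],s["tool_rot"],s["force"],s["width"])
```

```text
[496.66712513  88.4737562  217.97376166] [-3.13963382e+00  3.19976659e-04  1.28333349e+00] [ 1.03399434 -0.18037331 -0.18054013] -0.009496528131410583
```

View pics/w3.png

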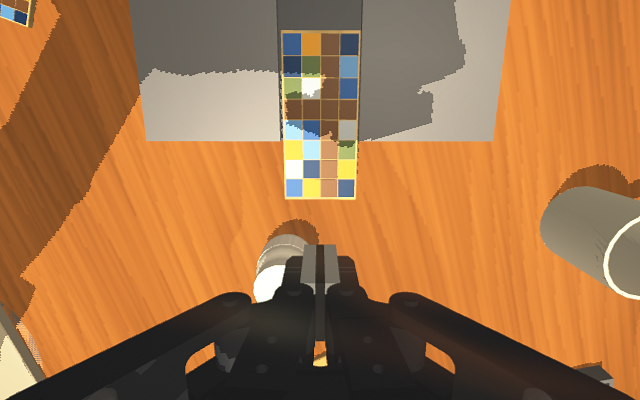

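The whole strip is visible: corners at (280,30), (359,30), (285,198) and (356,199). The board edge runs (146,140) to (494,142).

Run:
```python
from h import *
from cell import ctrl
im,c=load("w3")
e=ray(c,[[146,140.5],[494,142]],50);s=ray(c,[[280,30],[359.5,30],[285,198.5],[356.5,199]],50)
print(e.round(1),np.linalg.norm(e[1]-e[0]));print(s.round(1),np.linalg.norm(s[1]-s[0]),np.linalg.norm(s[3]-s[2]))
b=(s[0]+s[1])/2;f=(s[2]+s[3])/2;v=b-f;print(np.linalg.norm(v),"yaw",np.arctan2(-v[0],v[1]),"front",f,"mid",(b+f)/2)
u=e[1]-e[0];u/=np.linalg.norm(u);n=np.array([-u[1],u[0]]);print("edge yaw",np.arctan2(u[1],u[0]),"overhang",-(f-e[0])[:2]@n)
st=ctrl.read_state();p=st["eef_pos"];y=st["tool_rot"][2];tx=np.array([np.cos(y),np.sin(y)]);ty=np.array([np.sin(y),-np.cos(y)])
g=f[:2]+29*v[:2]/np.linalg.norm(v);d=g-p[:2];print("grasp",g,"tool d",d@tx,d@ty,p)
# jar position
print("jar top",ray(c,[[285,262]],75))
```

```text
[[362.6 168.1  50. ]
 [652.1  81.1  50. ]] 302.2638478932241
[[501.7 218.5  50. ]
 [562.9 200.3  50. ]
 [462.4  84.3  50. ]
 [524.4  65.5  50. ]] 63.81895501512936 64.85172176447644
140.0582445752195 yaw -0.2813527786872281 front [493.39498295  74.86739832  50.        ] mid [512.83895326 142.14302531  50.        ]
edge yaw -0.29198361838504244 overhang 51.631586177869984
grasp [501.44699218 102.72713894] tool d 15.023701996688462 0.5426110939060748 [496.66712513  88.4737562  217.97376166]
jar top [[448.91823436  35.04757021  75.        ]]
```

The overhang is 52 mm and the strip sits flat. I'll open the gripper and descend around the overhanging end, with the pads 29 mm from its front.

>>> {"api": "carry_out", "payload": {"deltas": [0, 0, -0.4, 0.015, 0.0005, 0, -1, 0, 0, 0, 0, 0, 0.03, -1, 0, 0, 0, 0, 0, 0.03, -1, 0, 0, 0, 0, 0, 0.03, -1, 0, 0, 0, 0, 0, 0.03, -1, 0, 0, 0, 0, 0, 0, -1, 0, 0, 0, 0, 0, 0, -1]}}

```text
clock: 9.48
eef_pos: [502.6, 102.6, 99.0]
tool_rot: [3.142, -0.0, 1.29]
force: [0.4, 0.7, 0.3]
width: 85.4
gripper_force: 0.0
```

Run:
```python
from h import *
from cell import ctrl
st=ctrl.read_state();p=st["eef_pos"];y=st["tool_rot"][2];tx=np.array([np.cos(y),np.sin(y)]);ty=np.array([np.sin(y),-np.cos(y)])
d=np.array([501.4,102.7])-p[:2];print("tool d",d@tx,d@ty,p,y,st["width"])
```

```text
tool d -0.2517801793673849 -1.1550036551585154 [502.57957042 102.62228044  99.01801543] 1.2903703438004697 85.42596625056211
```

>>> {"api": "carry_out", "payload": {"deltas": [0, 0, 0, 0, -0.001, 0.03, -1, 0, 0, 0, 0, 0, 0.025, -1, 0, 0, 0, 0, 0, 0.015, -1, 0, 0, 0, 0, 0, 0.007, -1, 0, 0, 0, 0, 0, 0, -1]}}

```text
clock: 10.1
eef_pos: [501.5, 102.1, 22.2]
tool_rot: [3.141, -0.0, 1.289]
force: [0.6, 1.0, 0.3]
width: 85.5
gripper_force: 0.0
```

>>> {"api": "carry_out", "payload": {"deltas": [0, 0, 0, 0, 0, 0, -0.6, 0, 0, 0, 0, 0, 0, -0.5, 0, 0, 0, 0, 0, 0, -0.4, 0, 0, 0, 0, 0, 0, 0]}}

```text
clock: 10.6
eef_pos: [501.7, 102.2, 22.7]
tool_rot: [3.141, -0.001, 1.289]
force: [-1.0, -0.2, 4.8]
width: 62.5
gripper_force: 63.9
```

>>> {"api": "carry_out", "payload": {"deltas": [0, 0, 0, 0, 0, 0, 1, 0, 0, 0, 0, 0, 0, 1, 0, 0, 0, 0, 0, 0, 1]}}

```text
clock: 10.98
eef_pos: [501.7, 102.2, 22.7]
tool_rot: [3.141, -0.001, 1.289]
force: [-0.4, 0.2, 5.9]
width: 62.4
gripper_force: 63.9
```

>>> {"api": "carry_out", "payload": {"deltas": [0, 0, 0, 0, 0, -0.002, 1, 0, 0, 0, 0, 0, -0.004, 1, 0, 0, 0, 0, 0, -0.008, 1, 0, 0, 0, 0, 0, -0.01, 1, 0, 0, 0, 0, 0, -0.015, 1, 0, 0, 0, 0, 0, -0.015, 1, 0, 0, 0, 0, 0, -0.02, 1, 0, 0, 0, 0, 0, -0.02, 1, 0, 0, 0, 0, 0, 0, 1, 0, 0, 0, 0, 0, 0, 1, 0, 0, 0, 0, 0, 0, 1]}}

```text
clock: 12.35
eef_pos: [500.6, 102.0, 115.3]
tool_rot: [-3.14, 0.001, 1.289]
force: [0.3, -0.0, -1.1]
width: 62.5
gripper_force: 65.7
```

Run:
```python
from h import *
from cell import ctrl
st=ctrl.read_state();print(st["eef_pos"],st["tool_rot"],st["force"],st["torque"],st["width"],st["gripper_force"])
snap("side","s4");snap("wrist","w4");snap("scene","c4")
a=cv2.imread("pics/s4.png")[90:250,250:450];b=cv2.imread("pics/w4.png");
cv2.imwrite("pics/m4.png",np.vstack([cv2.resize(a,(400,320),interpolation=3),cv2.resize(b,(400,250))]))
```

```text
[500.61211533 102.04413082 115.25477934] [-3.14031359e+00  6.36190114e-04  1.28925710e+00] [ 0.34143668 -0.03308872 -1.06827763] [-0.0167684   0.00486833  0.01293235] 62.47964744200387 65.65439701080322
```

View pics/m4.png

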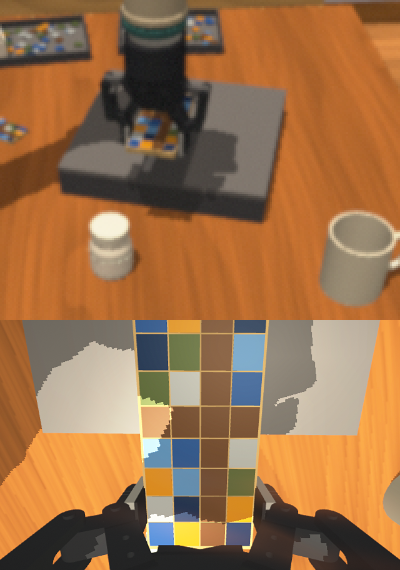

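The wrist and side views show the strip held by its end over the board and looking level. Now I'll check the tilt and take a precise stand measurement from enlarged crops.

Run:
```python
from h import *
im,c=load("side0");im2,c2=load("scene0")
a=im[245:345,285:365];b=im2[170:212,198:288]
A=cv2.resize(a,None,fx=6,fy=6,interpolation=3);B=cv2.resize(b,None,fx=6,fy=6,interpolation=3)
cv2.imwrite("pics/st_side.png",A[:, :480]);
M=np.zeros((600,480+0,3),np.uint8);cv2.imwrite("pics/st_scene.png",B)
print(A.shape,B.shape)
im,c=load("w4")
g=cv2.cvtColor(im,cv2.COLOR_BGR2HSV)
# yellow rim: rows
for r in(5,60,120,180,230,270):
    row=im[r].astype(int);print(r,[int(x) for x in np.where(np.abs(np.diff(row,axis=0)).sum(1)>60)[0]])
```

```text
(600, 480, 3) (252, 540, 3)
5 [35, 211, 215, 216, 266, 321, 372, 374, 424, 425, 429, 500, 606]
60 [45, 115, 215, 219, 220, 268, 270, 318, 319, 321, 369, 370, 372, 420, 421, 425, 498, 595]
120 [56, 59, 219, 223, 269, 270, 272, 319, 320, 321, 367, 368, 369, 370, 416, 417, 420, 465, 583]
180 [61, 67, 223, 227, 261, 262, 271, 272, 273, 274, 318, 319, 320, 321, 365, 367, 412, 416, 461, 571]
230 [30, 230, 273, 275, 276, 318, 320, 363, 365, 408, 412]
270 [200, 201, 211, 212, 225, 226, 231, 233, 275, 276, 277, 318, 320, 361, 362, 363, 364, 405, 406, 407, 408, 412, 413, 426, 427, 438, 439, 618]
```

View pics/st_side.png

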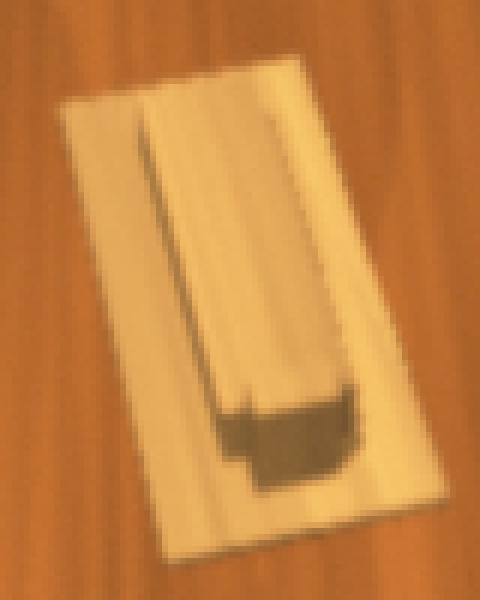

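View pics/st_scene.png

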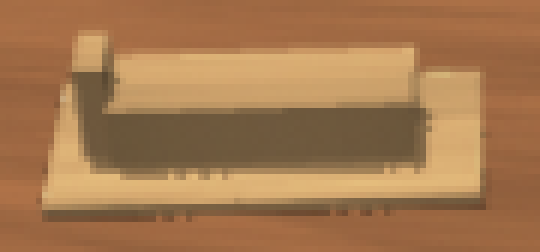

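Run:
```python
from h import *
im,c=load("side0");im2,c2=load("scene0");im4,c4=load("w4")
f=lambda P,o:(np.array(P,float)+.5)/6-.5+np.array(o)
S=ray(c,f([[62,100],[302,57],[447,495],[163,552]],(285,245)),8)[:,:2]
T=ray(c2,f([[68,83],[485,68],[485,196],[43,205]],(198,170)),8)[:,:2]
for P in(S,T):print(P.round(1).tolist(),"c",P.mean(0).round(1))
# side order: +y-x, +y+x, -y+x, -y-x
ax=(S[0]+S[1]-S[2]-S[3])/2;print("side yaw",np.arctan2(-ax[0],ax[1]),np.linalg.norm(ax), np.linalg.norm(S[1]-S[0]))
ax=(T[1]+T[2]-T[0]-T[3])/2;print("scene yaw",np.arctan2(-ax[0],ax[1]),np.linalg.norm(ax))
R=ray(c2,f([[415,45],[415,106],[105,113]],(198,170)),40);print("rest top",R.round(1).tolist())
print("side rest +y-x corner, -y",ray(c,f([[140,95],[268,85]],(285,245)),40).round(1).tolist())
# held strip tilt: width per row -> depth
for r,l,q in((5,211,429.5),(60,215.5,425.5),(120,219.5,421),(180,223.5,416.5),(230,229.5-1.5,412.5)):
    uv=np.array([[l,r],[q,r]]);a=ray(c4,uv,100)[:,:];b=ray(c4,uv,200);wa,wb=[np.linalg.norm(k[1]-k[0]) for k in(a,b)]
    z=100+100*(wa-64)/(wa-wb);P=ray(c4,uv,z);m=P.mean(0);print(r,"z",round(z,1),m.round(1))
```

```text
[[410.5, -123.3], [507.8, -106.9], [543.0, -302.9], [445.5, -318.3]] c [ 476.7 -212.9]
[[445.4, -319.7], [405.4, -123.6], [506.6, -105.4], [540.4, -302.8]] c [ 474.5 -212.9]
side yaw 0.17747717145354588 198.62474207899712 98.63074441562082
scene yaw 0.18534412713191806 200.12854899597957
rest top [[436.4, -150.6, 40.0], [485.1, -140.9, 40.0], [509.8, -279.3, 40.0]]
side rest +y-x corner, -y [[442.4, -148.8, 40.0], [491.5, -146.8, 40.0]]
5 z 142.8 [527.5 194.9 142.8]
60 z 142.5 [523.4 180.5 142.5]
120 z 142.7 [518.4 163.4 142.7]
180 z 142.9 [512.9 144.8 142.9]
230 z 142.2 [508.1 127.6 142.2]
```

The strip is level, with its bottom at TCP+19.35 and centred in the grip. Stand centre is (475.6,-212.9) with yaw 0.181. I'll carry it over the stand.

>>> {"api": "carry_out", "payload": {"deltas": [0, 0, 0, -0.015, 0.0035, 0, 1, 0, 0, 0, -0.028, 0.0065, 0, 1, 0, 0, 0, -0.035, 0.008, 0, 1, 0, 0, 0, -0.035, 0.008, 0, 1, 0, 0, 0, -0.035, 0.008, 0, 1, 0, 0, 0, -0.035, 0.008, 0, 1, 0, 0, 0, -0.035, 0.008, 0, 1, 0, 0, 0, -0.035, 0.008, 0, 1, 0, 0, 0, -0.035, 0.008, 0, 1, 0, 0, 0, -0.028, 0.0065, 0, 1, 0, 0, 0, -0.02, 0.0045, 0, 1, 0, 0, 0, 0, 0, 0, 1]}}

```text
clock: 14.0
eef_pos: [480.5, -245.0, 115.9]
tool_rot: [3.141, 0.002, 1.285]
force: [0.3, 0.5, -1.5]
width: 62.4
gripper_force: 65.6
```

>>> {"api": "carry_out", "payload": {"deltas": [0, 0, -5, 0, 0, 0, 1, 0, 0, -7, 0, 0, 0, 1, 0, 0, -7, 0, 0, 0, 1, 0, 0, -5, 0, 0, 0, 1, 0, 0, -2.5, 0, 0, 0, 1, 0, 0, 0, 0, 0, 0, 1, 0, 0, 0, 0, 0, 0, 1]}}

```text
clock: 14.88
eef_pos: [481.7, -241.8, 115.9]
tool_rot: [-3.141, -0.0, 1.751]
force: [0.1, -0.6, -1.0]
width: 62.1
gripper_force: 65.6
```

```bash
cat > d.py <<'E'
from h import *
from cell import ctrl
st=ctrl.read_state();p=st["eef_pos"];y=st["tool_rot"][2];tx=np.array([np.cos(y),np.sin(y)]);ty=np.array([np.sin(y),-np.cos(y)])
for n,q in(("home",(483.1,-253.7)),("pre",(480.9,-241.9))):
    d=np.array(q)-p[:2];print(n,"tool d",(d@tx).round(2),(d@ty).round(2))
print(p,st["tool_rot"],st["force"],st["width"],st["gripper_force"],"rot z deg",np.degrees(y-1.752),st["qpos"].round(2))
E
python3 d.py
```

```text
home tool d -11.92 -0.8
pre tool d 0.09 -0.85
[ 481.74832875 -241.8329348   115.85504961] [-3.14144017e+00 -1.61910003e-04  1.75113134e+00] [ 0.11128192 -0.57439221 -0.98161066] 62.1279060923101 65.62845826148987 rot z deg -0.04977065800362636 [ 0.3   0.64  0.17  1.94 -0.19  0.58  0.78]
```

>>> {"api": "carry_out", "payload": {"deltas": [0, 0, 0, 0, -0.001, 0.012, 1, 0, 0, 0, 0, 0, 0.02, 1, 0, 0, 0, 0, 0, 0.02, 1, 0, 0, 0, 0, 0, 0.016, 1, 0, 0, 0, 0, 0, 0.01, 1, 0, 0, 0, 0, 0, 0.007, 1, 0, 0, 0, 0, 0, 0, 1, 0, 0, 0, 0, 0, 0, 1]}}

```text
clock: 15.88
eef_pos: [481.1, -242.4, 31.3]
tool_rot: [3.141, 0.0, 1.752]
force: [0.8, 0.2, -1.2]
width: 62.5
gripper_force: 65.6
```

```bash
python3 d.py
python3 - <<'E'
from h import *
snap("side","s5");snap("scene","c5")
a=cv2.resize(cv2.imread("pics/s5.png")[225:355,270:380],(440,520),interpolation=3)[:330];b=cv2.resize(cv2.imread("pics/c5.png")[140:215,190:300],(440,300)[::1],interpolation=3)[:270]
cv2.imwrite("pics/m5.png",np.vstack([a,b]))
E
```

```text
home tool d -11.43 -0.11
pre tool d 0.57 -0.15
[ 481.14854517 -242.43762566   31.31430009] [3.14089846e+00 4.89026413e-04 1.75168263e+00] [ 0.75741731  0.1511688  -1.17161762] 62.45231284666788 65.64946174621582 rot z deg -0.018184178796007314 [ 0.34  0.78  0.12  1.98 -0.22  0.39  0.81]
```

View pics/m5.png

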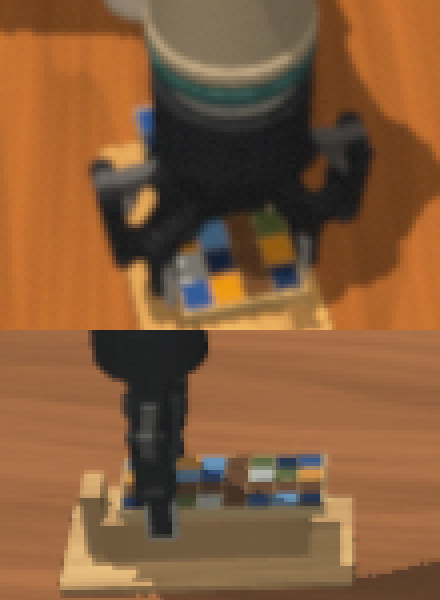

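Both views show the strip level over the rest, just short of the stop at scene-crop (92,490). I'll lower it gently.

>>> {"api": "carry_out", "payload": {"deltas": [0, 0, 0, 0, 0, 0.0015, 1, 0, 0, 0, 0, 0, 0.0015, 1, 0, 0, 0, 0, 0, 0.0015, 1, 0, 0, 0, 0, 0, 0.0015, 1, 0, 0, 0, 0, 0, 0.001, 1, 0, 0, 0, 0, 0, 0.001, 1, 0, 0, 0, 0, 0, 0.0005, 1, 0, 0, 0, 0, 0, 0, 1]}}

```text
clock: 16.98
eef_pos: [480.8, -242.2, 22.4]
tool_rot: [-3.142, -0.0, 1.752]
force: [0.1, -0.7, -1.4]
width: 62.9
gripper_force: 65.6
```

>>> {"api": "carry_out", "payload": {"deltas": [0, 0, 0, 0, 0, 0.0005, 1]}}

```text
clock: 17.1
eef_pos: [480.9, -242.3, 21.9]
tool_rot: [3.142, 0.0, 1.752]
force: [0.5, 0.2, -0.7]
width: 62.7
gripper_force: 65.7
```

>>> {"api": "carry_out", "payload": {"deltas": [0, 0, 0, 0, 0, 0.0005, 1]}}

```text
clock: 17.23
eef_pos: [480.9, -242.3, 21.4]
tool_rot: [3.142, 0.0, 1.752]
force: [0.1, -0.1, -0.9]
width: 62.5
gripper_force: 65.6
```

>>> {"api": "carry_out", "payload": {"deltas": [0, 0, 0, 0, 0, 0.0004, 1]}}

```text
clock: 17.35
eef_pos: [480.9, -242.3, 21.0]
tool_rot: [3.142, 0.0, 1.752]
force: [-0.4, 0.2, 1.0]
width: 62.4
gripper_force: 66.0
```

>>> {"api": "carry_out", "payload": {"deltas": [0, 0, 0, 0, 0, 0.0003, 1]}}

```text
clock: 17.48
eef_pos: [480.8, -242.3, 21.0]
tool_rot: [3.141, -0.0, 1.752]
force: [-1.3, 0.7, 4.7]
width: 62.7
gripper_force: 66.2
```

>>> {"api": "carry_out", "payload": {"deltas": [0, 0, 0, 0, 0, 0.0002, 1]}}

```text
clock: 17.6
eef_pos: [480.8, -242.3, 21.0]
tool_rot: [3.141, -0.0, 1.752]
force: [-1.6, -0.1, 6.1]
width: 62.6
gripper_force: 66.4
```

Contact made. I'll ease off and slide toward the stop, slowly near the end.

>>> {"api": "carry_out", "payload": {"deltas": [0, 0, 0, 0, 0, -0.0004, 1, 0, 0, 0, -0.0015, 0, 0, 1, 0, 0, 0, -0.0015, 0, 0, 1, 0, 0, 0, -0.0015, 0, 0, 1, 0, 0, 0, -0.0015, 0, 0, 1, 0, 0, 0, -0.001, 0, 0, 1, 0, 0, 0, 0, 0, 0, 1]}}

```text
clock: 18.48
eef_pos: [482.3, -249.3, 21.0]
tool_rot: [3.141, 0.0, 1.752]
force: [-0.4, 1.4, 4.4]
width: 62.3
gripper_force: 66.2
```

>>> {"api": "carry_out", "payload": {"deltas": [0, 0, 0, -0.0005, 0, 0, 1, 0, 0, 0, -0.0005, 0, 0, 1]}}

```text
clock: 18.73
eef_pos: [482.3, -249.9, 21.0]
tool_rot: [3.142, -0.0, 1.752]
force: [-0.6, 2.7, 4.8]
width: 62.6
gripper_force: 66.2
```

>>> {"api": "carry_out", "payload": {"deltas": [0, 0, 0, -0.0005, 0, 0, 1, 0, 0, 0, -0.0005, 0, 0, 1]}}

```text
clock: 18.98
eef_pos: [482.4, -250.9, 21.0]
tool_rot: [-3.142, -0.0, 1.752]
force: [-0.4, 2.0, 5.7]
width: 62.9
gripper_force: 66.2
```

>>> {"api": "carry_out", "payload": {"deltas": [0, 0, 0, -0.0004, 0, -0.0002, 1, 0, 0, 0, -0.0004, 0, 0, 1]}}

```text
clock: 19.23
eef_pos: [482.5, -251.9, 21.0]
tool_rot: [-3.141, -0.0, 1.752]
force: [-0.1, 1.7, 3.0]
width: 62.8
gripper_force: 66.0
```

>>> {"api": "carry_out", "payload": {"deltas": [0, 0, 0, -0.0004, 0, 0, 1, 0, 0, 0, -0.0004, 0, 0, 1]}}

```text
clock: 19.48
eef_pos: [482.6, -252.7, 21.0]
tool_rot: [-3.141, -0.0, 1.752]
force: [0.8, 0.1, 1.6]
width: 62.8
gripper_force: 66.0
```

>>> {"api": "carry_out", "payload": {"deltas": [0, 0, 0, -0.0005, 0, 0, 1]}}

```text
clock: 19.6
eef_pos: [482.7, -253.2, 21.0]
tool_rot: [-3.141, -0.0, 1.752]
force: [0.2, 1.5, 2.3]
width: 62.9
gripper_force: 66.0
```

>>> {"api": "carry_out", "payload": {"deltas": [0, 0, 0, -0.0004, 0, 0, 1]}}

```text
clock: 19.73
eef_pos: [482.8, -253.6, 21.0]
tool_rot: [-3.141, -0.0, 1.752]
force: [-0.5, 1.2, 3.0]
width: 62.6
gripper_force: 65.9
```

>>> {"api": "carry_out", "payload": {"deltas": [0, 0, 0, -0.0004, 0, 0, 1]}}

```text
clock: 19.85
eef_pos: [482.9, -254.0, 21.0]
tool_rot: [-3.141, -0.0, 1.752]
force: [-0.2, 1.7, 2.1]
width: 62.8
gripper_force: 65.9
```

>>> {"api": "carry_out", "payload": {"deltas": [0, 0, 0, -0.0004, 0, 0, 1]}}

```text
clock: 19.98
eef_pos: [483.0, -254.5, 21.0]
tool_rot: [-3.141, 0.0, 1.752]
force: [0.3, 0.9, 0.5]
width: 62.6
gripper_force: 65.9
```

>>> {"api": "carry_out", "payload": {"deltas": [0, 0, 0, -0.0004, 0, 0, 1]}}

```text
clock: 20.1
eef_pos: [483.1, -254.8, 21.0]
tool_rot: [-3.141, 0.0, 1.752]
force: [0.1, 1.4, 0.4]
width: 62.9
gripper_force: 65.8
```

>>> {"api": "carry_out", "payload": {"deltas": [0, 0, 0, -0.0003, 0, 0, 1]}}

```text
clock: 20.23
eef_pos: [483.1, -255.1, 21.0]
tool_rot: [-3.141, 0.0, 1.752]
force: [-1.1, 0.0, 1.1]
width: 62.7
gripper_force: 65.8
```

Past nominal but still no contact. I'll keep going in small steps.

>>> {"api": "carry_out", "payload": {"deltas": [0, 0, 0, -0.0004, 0, 0, 1]}}

```text
clock: 20.35
eef_pos: [483.1, -255.2, 21.0]
tool_rot: [-3.141, -0.0, 1.752]
force: [0.7, 2.0, 0.6]
width: 63.1
gripper_force: 65.8
```

>>> {"api": "carry_out", "payload": {"deltas": [0, 0, 0, -0.0004, 0, 0, 1]}}

```text
clock: 20.48
eef_pos: [483.1, -255.3, 21.0]
tool_rot: [-3.141, -0.001, 1.752]
force: [-0.6, 3.3, 2.8]
width: 62.6
gripper_force: 65.9
```

>>> {"api": "carry_out", "payload": {"deltas": [0, 0, 0, -0.0004, 0, 0, 1]}}

```text
clock: 20.6
eef_pos: [483.1, -255.3, 21.0]
tool_rot: [-3.141, -0.002, 1.752]
force: [-0.7, 4.3, 2.3]
width: 62.7
gripper_force: 66.0
```

>>> {"api": "carry_out", "payload": {"deltas": [0, 0, 0, -0.0003, 0, 0, 1]}}

```text
clock: 20.72
eef_pos: [483.1, -255.3, 21.0]
tool_rot: [-3.141, -0.002, 1.752]
force: [-1.8, 5.4, 3.1]
width: 62.6
gripper_force: 66.0
```

The strip is home: motion stops and the force builds to 5 N. Releasing now.

>>> {"api": "carry_out", "payload": {"deltas": [0, 0, 0, 0.0003, 0, 0, 1, 0, 0, 0, 0, 0, 0, -1, 0, 0, 0, 0, 0, 0, -1, 0, 0, 0, 0, 0, 0, -1, 0, 0, 0, 0, 0, 0, -1]}}

```text
clock: 21.35
eef_pos: [483.4, -256.6, 21.1]
tool_rot: [3.141, 0.001, 1.751]
force: [0.1, 0.1, -0.4]
width: 85.4
gripper_force: 0.0
```

>>> {"api": "carry_out", "payload": {"deltas": [0, 0, 0, 0, 0, -0.01, -1, 0, 0, 0, 0, 0, -0.03, -1, 0, 0, 0, 0, 0, -0.04, -1, 0, 0, 0, 0, 0, -0.04, -1, 0, 0, 0, 0, 0, -0.04, -1, 0, 0, 0, -0.04, 0, -0.03, -1, 0, 0, 0, -0.04, 0, 0, -1, 0, 0, 0, 0, 0, 0, -1, 0, 0, 0, 0, 0, 0, -1]}}

```text
clock: 22.48
eef_pos: [497.4, -334.0, 211.1]
tool_rot: [-3.141, -0.001, 1.752]
force: [-0.2, 1.0, -0.6]
width: 85.2
gripper_force: 0.0
```

Run:
```python
from h import *
from cell import ctrl
snap("wrist","w6");s=ctrl.read_state();print(s["eef_pos"],s["tool_rot"],s["width"],s["clock"])
```

```text
[ 497.57064865 -333.45396547  210.93346159] [-3.14118884e+00 -1.61301398e-03  1.75276075e+00] 85.417874007936 22.525
```

View pics/w6.png

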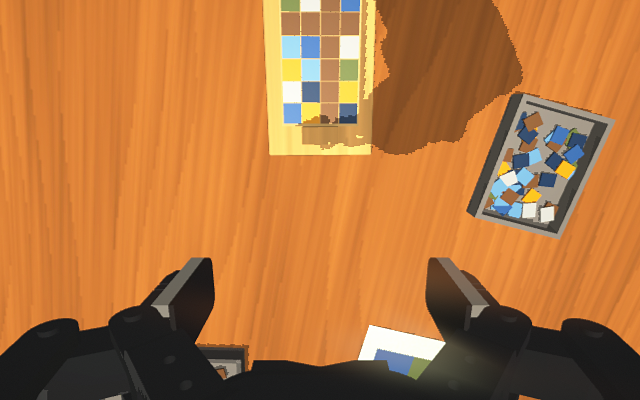

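The wrist view shows the strip lying on the stand against the stop, with its front edge near row 125 and the base corners at (270,155) and (372,154). I'll do a numeric check.

Run:
```python
from h import *
im,c=load("w6")
b=ray(c,[[270,155],[372,154.5]],8)[:,:2];s=ray(c,[[281.5,124.5],[358.5,124.5],[276,20],[363,20]],48)[:,:2]
m=b.mean(0);yw=0.181;X=np.array([np.cos(yw),np.sin(yw)]);Y=np.array([-X[1],X[0]])
print("base end",b.round(1).tolist(),"yaw",np.arctan2(*(b[1]-b[0])[::-1]))
o=m+100*Y;print("stand origin",o)
for p in s:print("strip in stand",((p-o)@X).round(1),((p-o)@Y).round(1))
l=s[2]-s[0];r=s[3]-s[1];print("strip yaw",np.arctan2(-l[0],l[1]),np.arctan2(-r[0],r[1]))
for col in(290,320,350):print(col,im[112:134,col].tolist())
for z in(48,58):print("row of stop face at z",z,proj(c,[*(o-70*Y),z]))
print("strip top rows left/right", [np.where(np.abs(np.diff(im[r].astype(int),axis=0)).sum(1)>60)[0].tolist() for r in (20,90,115)])
```

```text
base end [[446.0, -321.3], [543.7, -302.9]] yaw 0.1867300757574315
stand origin [ 476.85712537 -213.73453838]
strip in stand -33.4 -69.2
strip in stand 31.5 -69.1
strip in stand -35.5 10.9
strip in stand 32.6 10.9
strip yaw 0.20722580339561433 0.1663893800714739
290 [[227, 171, 123], [227, 170, 123], [228, 171, 124], [228, 170, 123], [228, 171, 124], [228, 172, 125], [227, 172, 125], [227, 171, 124], [228, 172, 125], [229, 172, 125], [232, 169, 118], [199, 206, 212], [146, 235, 255], [143, 236, 254], [124, 223, 252], [116, 217, 252], [115, 219, 252], [114, 219, 252], [114, 218, 252], [114, 218, 252], [114, 218, 252], [114, 218, 252]]
320 [[116, 202, 245], [117, 204, 248], [90, 148, 201], [68, 112, 154], [67, 111, 152], [68, 114, 155], [68, 115, 155], [69, 116, 156], [68, 116, 156], [68, 115, 156], [66, 114, 155], [72, 126, 164], [84, 141, 176], [85, 143, 179], [59, 102, 134], [77, 145, 196], [80, 149, 201], [79, 148, 200], [78, 147, 199], [79, 148, 199], [78, 147, 199], [78, 147, 199]]
350 [[143, 113, 90], [143, 114, 92], [146, 116, 94], [90, 69, 54], [83, 63, 49], [84, 65, 51], [84, 64, 49], [85, 65, 51], [85, 65, 51], [85, 64, 47], [84, 59, 41], [92, 108, 119], [96, 162, 204], [97, 163, 203], [91, 163, 216], [89, 163, 221], [89, 163, 222], [88, 164, 221], [89, 164, 220], [89, 164, 220], [89, 164, 220], [89, 163, 220]]
row of stop face at z 48 [[321.15604054 125.50674288]]
row of stop face at z 58 [[321.19151129 126.16897845]]
strip top rows left/right [[262, 263, 280, 281, 299, 300, 301, 319, 320, 338, 340, 358, 359, 360, 361, 365, 374, 380, 502], [266, 282, 300, 301, 318, 319, 320, 338, 358, 359, 364, 371, 372, 511], [267, 282, 283, 300, 301, 318, 319, 325, 337, 338, 339, 347, 351, 354, 356, 371, 473, 502, 503, 514, 515, 520, 525, 526, 527, 528, 531, 539, 566, 567, 568, 576, 578, 579, 600, 601]]
```

```bash
python3 -c "
from cell import ctrl
print(ctrl.finish_job())"
```

```text
the job is handed in; nothing more can be done
None
```

The strip is on the stand's rest, flat, picture up and released. By the last wrist image it is within about 1 mm of the stop and 1 mm of centre, forces read at the wrist stayed below 8 N, and the job was handed in at about 22.5 s; no verdict came back.

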